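# Shift the valve grinder's gear selector and put in the drive

## Task

Change gear on the green valve grinder: pull the red selector knob up out of its notch, turn it clockwise (seen from above) and let it snap fully down into the notch in the yellow stop, without forcing it round while its pointer is caught in a notch. Only then push the black-ball drive lever all the way over to the motor side. Leave the things lying about where they are.

Things in the scene. Friction and masses are not known exactly. Their poses are not given: they have to be found in the camera images.
- machine: green gear unit, fixed to the bench: housing 200 x 340 x 55 mm (x, y, z), flat top (deck) at 55 mm. Origin: centre of its underside; x points to the motor side, z up. Vertical selector axis at (0, 75) mm, drive lever pivot at (0, -100) mm. Grey motor, 84 mm diameter, up to 89 mm high at its black box, along the +x side (x 101 to 185, y -140 to 80 mm).
- knob_grip (a point): on the selector's axis, mid-way up the free part of the red grip bar: the point to grip, 105 mm over the bench with the knob down; rises with it. Bar 48 mm long, 14 wide, reaching 17 mm above this point; under it a black hub, 44 mm diameter, its top 26 mm below this point. x runs along the bar towards the red pointer, z up.
- key_tip (a point): centre of the outer end of the red pointer, which is the selector's key: a level bar, 5 mm wide, 8 high, from the axis out to 50 mm, 39 mm below knob_grip. It lies in a notch of the ring when the knob is down.
- plunger (a joint): how far the knob is pulled up against its spring, m: 0 fully down with the key in a notch, 0.008 when the key just clears the ring's raised track (about 0.007 when it rests on the track), 0.016 at the end stop. The spring pulls down with about 4 N at 0, 6 N at 0.008, 8 N at 0.016 (the knob's weight of 2 N comes on top).
- knob (a joint): turn of the knob, rad, clockwise from above: 0 in the home notch, where it starts; range -0.25 to 1.75. The new notch is the gap in the yellow stop, clamped at an unlisted setting between 0.77 and 1.32: see or feel for it. Elsewhere the key rides on a level track; over the new notch the spring snaps the knob 7 mm down. Play of the key in a notch: about 0.02 rad either way.
- ring (a joint): wind-up of the index ring that carries both notches, rad, clockwise positive, 0 unloaded. Held by a torsion spring of 4 N m per rad, so it shows the torque with which the key is forced against the side of a notch: over 0.08 either way (0.32 N m) is forcing it. Dragging along the track makes 0.02 to 0.05.
- lever (a joint): drive lever, rad: 0 leaning fully to the machine's -x side (drive out), 1.0 leaning fully to +x (drive in). It pivots about the machine's y axis at 75 mm over the bench, stays where it is left and needs about 3 N at the ball. It starts between 0 and 0.2.
- lever_ball (a point): centre of the black ball, 26 mm diameter, at the end of the drive lever, 65 mm from the pivot (its height runs from 132 mm at either end to 140 mm upright).
- collar: brass collar, 28 mm diameter, 18 mm tall, standing on the machine's deck; origin at the centre of its underside. To be left alone.
- retainer: steel valve-spring retainer, 32 mm diameter, 13 mm tall, on the machine's deck; origin at the centre of its underside. To be left alone.
- valve: engine valve standing head down on the bench in front of the machine, head 42 mm diameter, 95 mm tall; origin at the centre of its underside. To be left alone.
- socket: dark steel socket, 26 mm diameter, 38 mm tall, upright on the bench; origin at the centre of its underside. To be left alone.
- wrench: steel wrench lying on the bench; origin near its middle, x along it. To be left alone.
- tin: blue tin, 70 mm diameter, 100 mm tall, upright on the bench; origin at the centre of its underside. To be left alone.
- brush: brush lying on the bench; origin near its middle, x along it. To be left alone.

How it is judged:
By the outcome, as a careful person would: the job done as asked, in the order asked, and still so for the second after the job is handed in, with the robot touching nothing.
It also fails if it takes over 64 s, if anything falls off the work surface, if the arm or the gripper's body presses on something with over 40 N, if the wrist force passes 120 N, or if a joint passes its speed limit or range.

## Robot

A 6-joint arm with a two-finger parallel gripper is mounted at the origin on the work surface. World frame = base frame: x ahead of the robot, y to its left, z up, the work surface at z = 0. Lengths are in mm, angles in degrees, forces in N, time in s.
With the tool pointing down it reaches from about 375 to 900 mm from the base axis. Payload 3.1 kg.
Tool frame: the origin (TCP) lies at the very end of the fingers, on their centre line; the grasp point (between the pads) lies 19 mm behind it; z points along the fingers, y is the direction in which the jaws open and shut (so a half turn about z gives the same grasp; the last joint's range is limited). The gripper opens to 87 mm and grips with 3 to 60 N. Pads are 19 mm wide; open, the fingers measure 117 mm over their backs; the gripper's body (75 mm by 190 mm) begins 51 mm behind the grasp point.
Start: joints at [-73.425, 30.224, 82.088, -0, 67.689, -10.227], TCP at [281.845, -557.817, 222.548] pointing down, gripper open.
Joint ranges: [-176.69, 176.69], [-43.24, 126.21], [12.49, 139.97], [-82, 262], [0, 151.66], [-163.58, 163.58]. Speed limits (degrees/s): [159.86, 159.86, 180, 180, 180, 180].

## Interface

Orientations are given as a 3x3 rotation matrix whose columns are the frame's x, y, z axes.
In Python, from workcell import robot gives the robot as it stands. The module is installed in compiled form; this text tells all that it offers.
- The arm moves only by the shell command python3 -m handwheel 'ROWS'. ROWS is text: rows parted by semicolons, each of 7 numbers parted by spaces: the opening, from 0 (shut) to 1 (fully open), then the shift along the tool's x, y, z in mm, then the turn, a rotation vector about the tool's x, y, z in rad. In form: jaw x y z ax ay az; .... A call has 1 to 8 rows; each row is the pose to reach, as a shift and turn from the pose commanded when the call began, along the tool's axes at that moment; what a row does not reach only later rows make up. A row lasts 1/8 s, in which the tool goes at most 62.5 mm and 10.7 degrees, less where a joint would pass 70% of its speed; a pose out of reach is approached as far as the arm can. A call with a gripper value outside its range is refused whole. The fingers move at their own pace and stop on an object; the grip force is fixed at half the most. Time passes only in rows, so rows that repeat a pose let the fingers close. It gives the time, the measured TCP pose, the force and the opening at its end, in the units of the state.
- robot.get_state(): the state, without advancing time (a new reading comes with each control period).
- robot.read_camera(name): name is "side" or "top" or "wrist"; returns a dict with "pixels" (420x560x3 uint8, red, green, blue), "intrinsics" (3x3 intrinsics, pixels), "k1" (the pictures are not rectified: a ray, as slopes to the right and down, at radius r is drawn at 1 + k1 r^2 times it, then the intrinsics apply), "world_to_cam" (4x4, takes a point from world to camera coordinates); the wrist camera has in their place "T_tool_cam" (4x4, takes a point from camera to tool coordinates, whose origin is the TCP and whose axes are the flange's). Camera axes: x right, y down, z forward; pixel columns grow to the right and rows downward; lengths in mm; the calibration is good to about 2 mm. A picture is of the moment at which its call begins: read the wrist's pose just before it. There is no depth.
- robot.job_done(): hands the job in, once; it reports no verdict.
The state is a dict: "clock": time; "q": joint angles; "joint_vel": joint speeds; "tau": joint torques, N m; "ee_pos": TCP position; "orientation": TCP orientation; "wrist_force": force on the tool from outside, world axes, zero at the start; "moment": the same for the moment, N m; "finger_gap": opening from 0.0 (shut) to 1.0 (fully open).
Only numpy, scipy, OpenCV 4.12 (cv2) and the standard library are available. Lean on these libraries where they do the work, as an engineer would, in place of code of your own. Each camera call takes 0.05 s, during which the arm holds its last target.

## Working session

There is one attempt and no reset: what is moved stays moved. The work goes in short steps, Python scripts to look and compute and a shell command to move; the robot and the scene stay as the last step left them, time stands still between calls to the robot, and variables do not carry over. Pictures are saved under pics/ and viewed, and the job is handed in when it is done.

```bash
mkdir -p pics; cat > h.py <<'E'
import numpy as np, cv2
from workcell import robot
np.set_printoptions(precision=3,suppress=True)
def snap(n,f):
    s=robot.get_state(); c=robot.read_camera(n)
    cv2.imwrite(f'pics/{f}.png',np.ascontiguousarray(c['pixels'][:,:,::-1])); 
    if n=='wrist':
        T=np.eye(4);T[:3,:3]=s['orientation'];T[:3,3]=s['ee_pos']
        w2c=np.linalg.inv(T@c['T_tool_cam'])
    else: w2c=c['world_to_cam']
    np.savez(f'pics/{f}.npz',K=c['intrinsics'],k1=c['k1'],w2c=w2c)
    return s
def load(f):
    d=np.load(f'pics/{f}.npz');return d['K'],float(d['k1']),d['w2c']
def pix2z(f,u,v,z):
    K,k1,w=load(f)
    p=np.array([(u-K[0,2])/K[0,0],(v-K[1,2])/K[1,1]]);q=p.copy()
    for _ in range(30): q=p/(1+k1*(q@q))
    d=w[:3,:3].T@np.r_[q,1];o=-w[:3,:3].T@w[:3,3]
    return o+d*(z-o[2])/d[2]
def proj(f,P):
    K,k1,w=load(f);c=w[:3,:3]@np.asarray(P,float)+w[:3,3];q=c[:2]/c[2];q=q*(1+k1*(q@q))
    return K[:2,:2]@q+K[:2,2]
E
python3 - <<'E'
from h import *
for n in('top','side','wrist'):
    s=snap(n,n+'0')
    K,k1,w=load(n+'0');print(n,K.ravel(),k1,-w[:3,:3].T@w[:3,3])
print(s)
E
```

```text
top [508.015   0.    282.882   0.    508.015 209.583   0.      0.      1.   ] -0.050676220262962035 [ 366.148  -37.249 1781.401]
side [409.728   0.    279.413   0.    409.728 210.407   0.      0.      1.   ] -0.004521791963988479 [ 38.93  649.202 919.658]
wrist [333.933   0.    277.369   0.    333.933 211.449   0.      0.      1.   ] -0.07043716792443319 [ 346.021 -525.254  383.397]
{'clock': 0.1, 'q': array([-73.425,  30.275,  82.149,  -0.001,  67.69 , -10.226]), 'joint_vel': array([ 0.041, -0.073, -0.204,  0.105, -0.116, -0.025]), 'tau': array([  0.001, -44.099, -17.715,   0.064,   0.053,  -0.   ]), 'ee_pos': array([ 281.647, -557.196,  221.655]), 'orientation': array([[ 0.893,  0.451, -0.001],
       [ 0.451, -0.893,  0.002],
       [ 0.   , -0.002, -1.   ]]), 'wrist_force': array([-0.881, -0.142,  0.266]), 'moment': array([-0.012, -0.   ,  0.012]), 'finger_gap': 1.001564051807132}
```

View pics/top0.png

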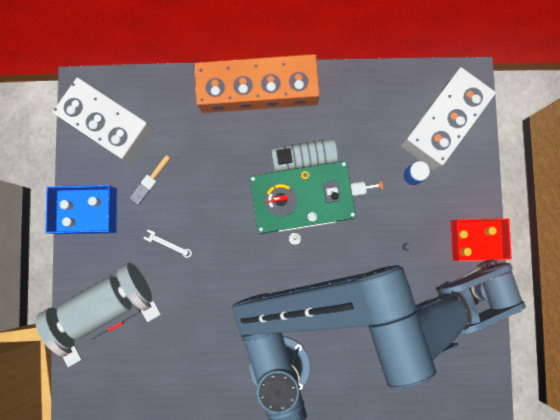

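View pics/side0.png

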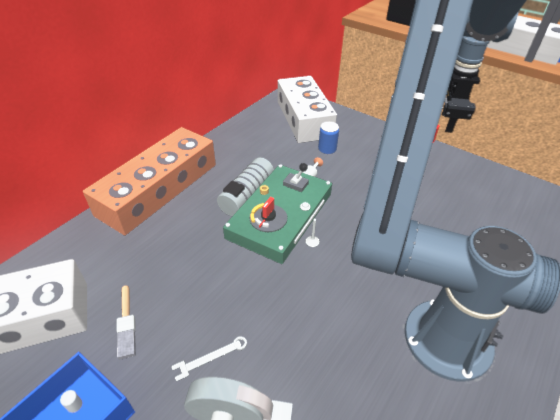

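View pics/wrist0.png

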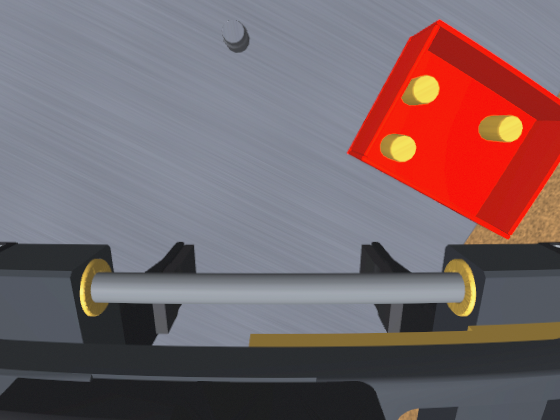

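The top view shows the machine at about (303,197), with the motor toward the top of the image (world +x), the knob at (280,200) and the lever at (334,193). I'll zoom in.

```bash
python3 - <<'E'
from h import *
a=cv2.imread('pics/top0.png')[130:250,235:395];cv2.imwrite('pics/topz.png',cv2.resize(a,None,fx=5,fy=5,interpolation=cv2.INTER_CUBIC))
a=cv2.imread('pics/side0.png')[150:265,210:345];cv2.imwrite('pics/sidez.png',cv2.resize(a,None,fx=5,fy=5,interpolation=cv2.INTER_CUBIC))
E
```

```text
(no output)
```

View pics/topz.png

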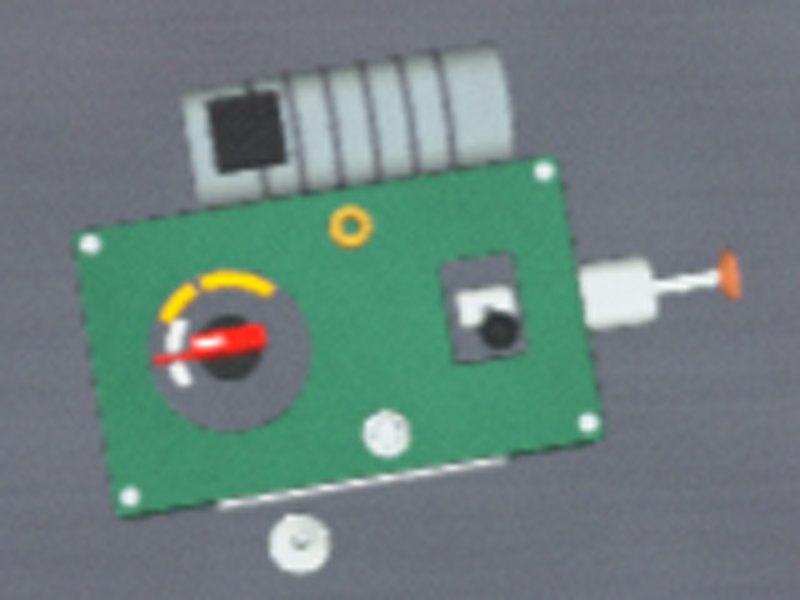

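View pics/sidez.png

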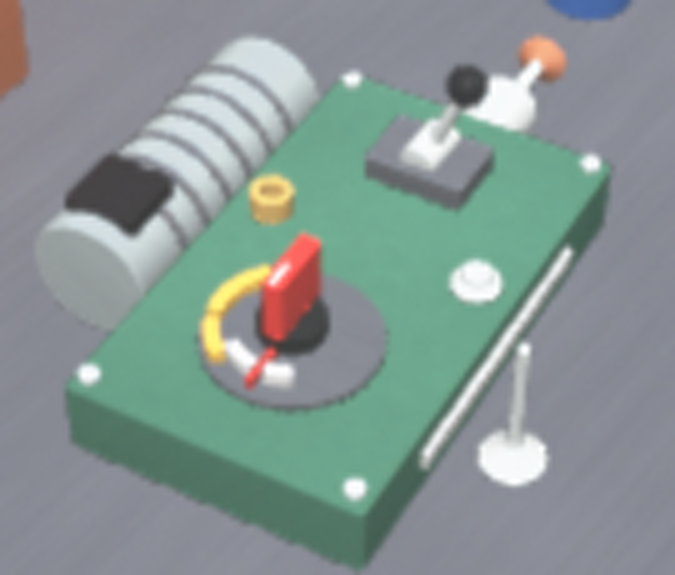

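```bash
python3 - <<'E'
from h import *
def P(u,v,z): return pix2z('top0',235+(u+.5)/5-.5,130+(v+.5)/5-.5,z)[:2]
C=np.array([P(*c,55) for c in [(77,232),(560,157),(604,440),(120,516)]])
M=np.array([[100,170],[100,-170],[-100,-170],[-100,170]],float)
mc=C.mean(0);A=(M.T@(C-mc));th=np.arctan2(A[0,1]-A[1,0],A[0,0]+A[1,1]);
R=np.array([[np.cos(th),-np.sin(th)],[np.sin(th),np.cos(th)]])
print(C,mc,np.degrees(th)); print('resid',C-(mc+M@R.T))
ax=mc+R@[0,75];lp=mc+R@[0,-100];print('axis',ax,'pivot',lp)
inv=lambda p:R.T@(p-mc)
for n,(u,v,z) in dict(gripmid=(230,342,122),keytip=(155,361,66),discc=(231,351,58),gap=(197,285,68),ball=(500,329,133),collar=(351,227,73),ret=(387,432,68)).items():
    p=P(u,v,z);m=inv(p);print(n,p,m, 'ang cw from +y about axis', np.arctan2(m[0],m[1]-75),np.hypot(m[0],m[1]-75))
E
```

```text
[[ 653.403   89.252]
 [ 698.745 -244.449]
 [ 502.536 -268.181]
 [ 457.354   62.498]] [578.01 -90.22] 7.6494866667288495
resid [[-1.087 -2.326]
 [-1.004  0.947]
 [ 1.008  3.837]
 [ 1.083 -2.458]]
axis [568.026 -15.887] pivot [ 591.321 -189.33 ]
gripmid [566.895 -15.47 ] [-1.066 75.564] ang cw from +y about axis -1.0838785750255393 1.2059234876737612
keytip [561.717  36.498] [  0.72  127.759] ang cw from +y about axis 0.013649695237794721 52.76435338960584
discc [568.433 -15.196] [ 0.495 75.631] ang cw from +y about axis 0.6657502198250346 0.8020615633761208
gap [612.977   6.973] [47.594 91.673] ang cw from +y about axis 1.2338368549600034 50.42993289223291
ball [ 570.497 -192.2  ] [ -21.02  -100.072] ang cw from +y about axis -3.02209947052036 176.3294101020937
collar [649.897 -98.612] [ 70.131 -17.887] ang cw from +y about axis 2.4948913577779175 116.38819697185696
ret [ 509.928 -119.826] [-71.417 -20.28 ] ang cw from +y about axis -2.4983807856919036 119.07454348880901
```

The residuals are a few mm, and the gap shows at about 1.23 rad. The selector axis and key direction come out consistent at about 7.65° yaw. Next I'll work out a look-down pose beside the knob, in tool coordinates.

```bash
cat >> h.py <<'E'
from scipy.spatial.transform import Rotation as Ro
def Rdown(ydeg):
    a=np.radians(ydeg);y=np.array([np.cos(a),np.sin(a),0]);z=np.array([0,0,-1.]);return np.c_[np.cross(y,z),y,z]
def delta(p0,R0,p1,R1):
    print('d',R0.T@(np.array(p1)-p0),'rv',Ro.from_matrix(R0.T@R1).as_rotvec())
E
python3 - <<'E'
from h import *
s=robot.get_state();R0=s['orientation'];print(Ro.from_matrix(Rdown(-63.2).T@R0).as_rotvec())
delta([281.845,-557.817,222.548],Rdown(-63.2),[577,-86,180],Rdown(7.65))
E
```

```text
[ 0.002  0.    -0.   ]
d [ 476.183 -288.058   42.548] rv [ 0.     0.    -1.237]
```

```bash
python3 -m handwheel '1 45 -27 0 0 0 -0.12; 1 95 -58 0 0 0 -0.25; 1 145 -88 0 0 0 -0.38; 1 195 -118 0 0 0 -0.51; 1 245 -148 0 0 0 -0.64; 1 295 -178 0 0 0 -0.77; 1 345 -208 0 0 0 -0.9; 1 395 -238 0 0 0 -1.03'
python3 - <<'E'
from h import *
s=robot.get_state();delta(s['ee_pos'],s['orientation'],[577,-86,180],Rdown(7.65));print(s['q'])
E
```

```text
clock: 1.15
ee_pos: [527.8, -165.5, 222.4]
orientation: [[0.069, 0.998, -0.0], [0.998, -0.069, 0.0], [-0.0, -0.0, -1.0]]
wrist_force: [0.8, 0.5, -0.3]
finger_gap: 1.001
d [82.73  43.604 42.416] rv [-0.    -0.    -0.202]
[-28.987  24.7    92.498  -0.003  62.808 -25.044]
```

```bash
python3 -m handwheel '1 25 13 10 0 0 -0.08; 1 55 29 25 0 0 -0.16; 1 82 43 42 0 0 -0.2; 1 82 43 42 0 0 -0.2; 1 82 43 42 0 0 -0.2'
python3 - <<'E'
from h import *
s=snap('wrist','w1');print(s['ee_pos'],s['orientation'])
E
```

```text
clock: 1.78
ee_pos: [575.7, -89.1, 180.6]
orientation: [[-0.127, 0.992, -0.0], [0.992, 0.127, -0.0], [-0.0, -0.0, -1.0]]
wrist_force: [-0.2, 0.5, -0.8]
finger_gap: 1.0
[575.723 -89.061 180.598] [[-0.127  0.992 -0.   ]
 [ 0.992  0.127 -0.   ]
 [-0.    -0.    -1.   ]]
```

View pics/w1.png

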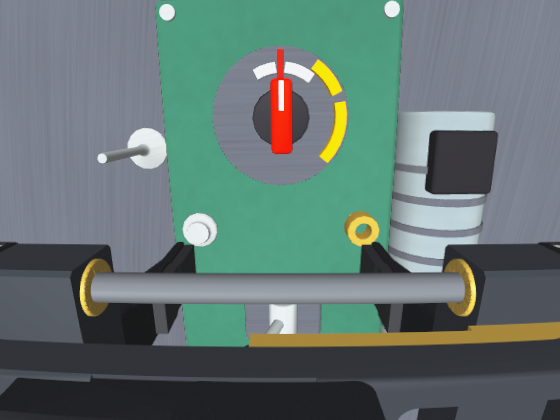

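The wrist view shows the bar from (281,80) to (282,153), the key tip at (280,50) and the yellow gap near (338,98). I'll zoom and measure these.

```bash
python3 - <<'E'
from h import *
a=cv2.imread('pics/w1.png')[40:190,205:355];cv2.imwrite('pics/w1z.png',cv2.resize(a,None,fx=4,fy=4,interpolation=cv2.INTER_CUBIC))
E
```

```text
(no output)
```

View pics/w1z.png

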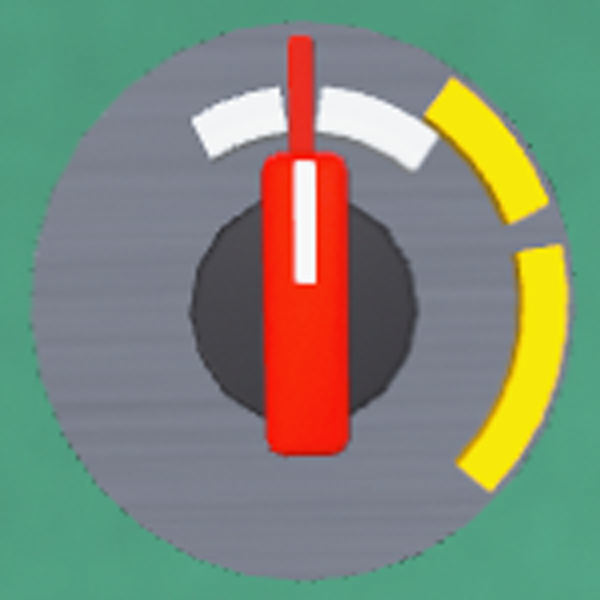

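```bash
python3 - <<'E'
from h import *
def P(u,v,z): return pix2z('w1',205+(u+.5)/4-.5,40+(v+.5)/4-.5,z)[:2]
e1=P(305.5,155,122);e2=P(307.5,455,122);print('bar top ends',e1,e2,(e1+e2)/2,np.linalg.norm(e1-e2),np.degrees(np.arctan2(*(e1-e2)[::-1])))
L=P(262,200,122)-P(349,200,122);print('w',np.linalg.norm(L))
for a,b in(((263,175),(267,435)),((348,175),(350,435))):
  d=P(*a,122)-P(*b,122);print('edge',np.degrees(np.arctan2(d[1],d[0])))
hub=P(304,308,79);print('hub',hub)
k=P(301,37,70);print('key',k,np.linalg.norm(k-hub),np.degrees(np.arctan2(*(k-hub)[::-1])))
d=P(301,37,70)-P(302.5,150,70);print('keydir',np.degrees(np.arctan2(d[1],d[0])))
disc=P(304,301,57);print('disc',disc)
for c in((304,308,79),):
  for z in(62,66,70):
    for p in((549,205),(511,224),(562,244),(515,254)):
        q=P(*p,z)-hub;print(z,p,np.linalg.norm(q),np.radians(97.65)-np.arctan2(q[1],q[0]))
E
```

```text
bar top ends [566.411   7.9  ] [572.761 -38.25 ] [569.586 -15.175] 46.585124278932334 97.83498318647406
w 13.64801984572314
edge 97.95666869468708
edge 98.29681060758911
hub [569.431 -14.558]
key [562.448  35.267] 50.31174397122102 97.97826781780397
keydir 98.18512261453684
disc [569.378 -12.841]
62 (549, 205) 53.25323921408622 1.1812674605901505
62 (511, 224) 44.89009340277987 1.1934659433395844
62 (562, 244) 53.676345166531775 1.332172556194106
62 (515, 254) 44.03339972786965 1.3248909324010112
66 (549, 205) 52.44671154654576 1.1819685152312982
66 (511, 224) 44.20337050081036 1.1943105239295368
66 (562, 244) 52.869840924684944 1.3329925078234166
66 (515, 254) 43.3641983598806 1.3258837926066416
70 (549, 205) 51.640210460544196 1.1826914679529903
70 (511, 224) 43.51668012497642 1.1951817600107186
70 (562, 244) 52.0633733295684 1.3338378623244869
70 (515, 254) 42.69504107909002 1.3269077759466472
```

```bash
python3 - <<'E'
from h import *
s=robot.get_state();delta(s['ee_pos'],s['orientation'],[569.4,-15.1,150],Rdown(8.0));print(s['q'],s['orientation'])
E
```

```text
d [74.582  2.975 30.88 ] rv [ 0.     0.001 -0.013]
[-19.797  29.88   90.73   -0.028  59.364 -27.012] [[-0.126  0.992  0.   ]
 [ 0.992  0.126 -0.001]
 [-0.001  0.    -1.   ]]
```

```bash
python3 -m handwheel '1 30 1.5 5 0 0 -0.013; 1 60 2.5 15 0 0 -0.013; 1 74.5 3 31 0 0 -0.013; 1 74.5 3 31 0 0 -0.013; 1 74.5 3 31 0 0 -0.013'
python3 - <<'E'
from h import *
s=snap('wrist','w2');print(s['ee_pos'],np.degrees(np.arctan2(s['orientation'][1,1],s['orientation'][0,1])));delta(s['ee_pos'],s['orientation'],[569.4,-15.1,88],Rdown(8.0));print(s['wrist_force'],s['moment'])
E
```

```text
clock: 2.45
ee_pos: [570.2, -15.7, 150.4]
orientation: [[-0.138, 0.99, 0.002], [0.99, 0.138, -0.001], [-0.001, 0.002, -1.0]]
wrist_force: [-0.4, 0.2, -0.2]
finger_gap: 1.003
[570.162 -15.697 150.43 ] 7.95165812026676
d [ 0.761 -0.771 62.428] rv [ 0.002  0.001 -0.001]
[-0.433  0.23  -0.203] [-0.024 -0.114 -0.046]
```

View pics/w2.png

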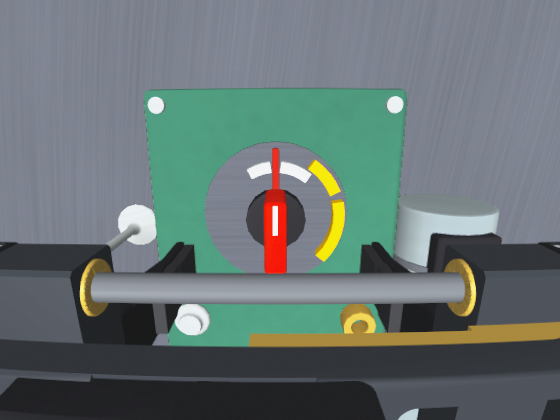

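```bash
python3 - <<'E'
from h import *
a=cv2.imread('pics/w2.png')[130:280,200:350];cv2.imwrite('pics/w2z.png',cv2.resize(a,None,fx=4,fy=4,interpolation=cv2.INTER_CUBIC))
K,k1,w=load('w2');print(robot.read_camera('wrist')['T_tool_cam'])
E
```

```text
[[   0.      -0.965   -0.261   70.994]
 [   1.       0.001   -0.001    1.093]
 [   0.001   -0.261    0.965 -161.716]
 [   0.       0.       0.       1.   ]]
```

View pics/w2z.png

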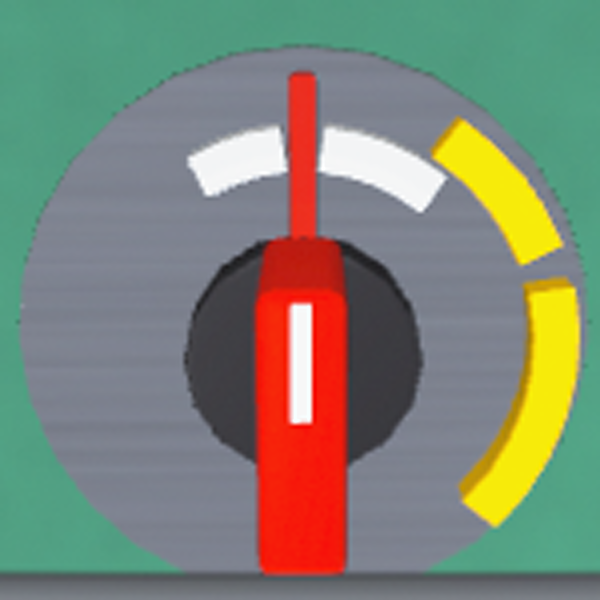

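```bash
python3 - <<'E'
from h import *
s=robot.get_state();R=s['orientation'];p=s['ee_pos']
def P(u,v,z): return pix2z('w2',200+(u+.5)/4-.5,130+(v+.5)/4-.5,z)
T=lambda q:(R.T@(q-p))
for n,q in dict(barL=P(257,310,122),barR=P(347,310,122),barL2=P(259,560,122),barR2=P(347,560,122),barfront=P(302,290,122),tip=P(303,73,70),kbase=P(303.5,230,70),hub=P(303,357,79)).items(): print(n,T(q),q)
for z in(66,70):
  for u in((563,248),(524,264),(575,289),(529,283)):
    q=P(*u,z)[:2];
    for c in ([569.4,-15.1],P(303,357,79)[:2]):
      d=q-c;print(z,u,np.hypot(*d),np.radians(98)-np.arctan2(d[1],d[0]))
E
```

```text
barL [22.204 -7.205 28.454] [560.14    5.317 122.   ]
barR [22.212  6.02  28.478] [573.238   7.151 122.   ]
barL2 [-17.836  -7.309  28.492] [565.567 -34.353 122.   ]
barR2 [-17.826   6.342  28.517] [579.086 -32.458 122.   ]
barfront [25.23  -0.589 28.463] [566.275   9.228 122.   ]
tip [52.675 -0.803 80.437] [562.375  36.345  70.   ]
kbase [24.082 -0.733 80.464] [566.393   8.035  70.   ]
hub [ 2.345 -0.778 71.485] [569.333 -13.493  79.   ]
66 (563, 248) 52.691021053327844 1.1993241355069688
66 (563, 248) 51.983418890649105 1.2269165693850805
66 (524, 264) 44.81271834018165 1.20483498394849
66 (524, 264) 44.11669064206821 1.2374396196186388
66 (575, 289) 52.964117623211024 1.35803373422798
66 (575, 289) 52.49486499495561 1.3872045746562602
66 (529, 283) 44.68680219490365 1.2907585486563202
66 (529, 283) 44.11872385147473 1.3246416240262697
70 (563, 248) 52.28471584057305 1.1790878802737095
70 (563, 248) 51.54799398160207 1.2066221061427846
70 (524, 264) 44.530561302789195 1.1810203104187293
70 (524, 264) 43.800088548914644 1.2134600333468075
70 (575, 289) 52.38178779725086 1.336762575830882
70 (575, 289) 51.88002749563688 1.3660709190336082
70 (529, 283) 44.314963615169845 1.2660762519608475
70 (529, 283) 43.709902766110076 1.299930694975115
```

```bash
python3 -m handwheel '1 1 -0.7 20 0.002 0.001 0; 1 1 -0.7 42 0.002 0.001 0; 0.6 1 -0.7 56 0.002 0.001 0; 0.3 1 -0.7 62 0.002 0.001 0;0.3 1 -0.7 62 0.002 0.001 0;0.3 1 -0.7 62 0.002 0.001 0'
python3 - <<'E'
from h import *
s=snap('wrist','w3');print(s['ee_pos'],s['wrist_force'],s['moment'],s['finger_gap'],s['orientation'])
E
```

```text
clock: 3.3
ee_pos: [569.2, -13.6, 88.2]
orientation: [[-0.139, 0.99, -0.001], [0.99, 0.139, 0.0], [0.001, -0.001, -1.0]]
wrist_force: [0.5, 1.0, 0.5]
finger_gap: 0.633
[569.235 -13.611  88.182] [0.513 0.995 0.538] [-0.005 -0.129  0.024] 0.6325185108465546 [[-0.139  0.99  -0.001]
 [ 0.99   0.139  0.   ]
 [ 0.001 -0.001 -1.   ]]
```

View pics/w3.png

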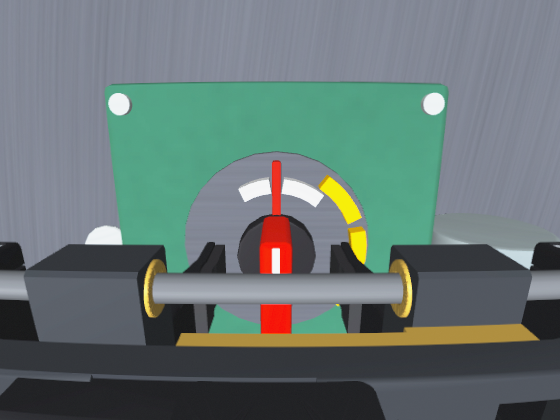

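The fingers straddle the bar and are still closing slowly. The bar is at x=276 and the pad inner edges are at about 227 and 333. I'll close to near contact and look again.

```bash
python3 -m handwheel '0.24 0 0 0 0 0 0;0.24 0 0 0 0 0 0;0.24 0 0 0 0 0 0;0.24 0 0 0 0 0 0;0.24 0 0 0 0 0 0'
python3 - <<'E'
from h import *
s=snap('wrist','w4');print(s['ee_pos'],s['wrist_force'],s['moment'],s['finger_gap'])
a=cv2.imread('pics/w4.png')[150:350,200:360];cv2.imwrite('pics/w4z.png',cv2.resize(a,None,fx=3,fy=3,interpolation=cv2.INTER_CUBIC))
E
```

```text
clock: 3.98
ee_pos: [568.6, -13.4, 87.5]
orientation: [[-0.14, 0.99, -0.002], [0.99, 0.14, 0.001], [0.001, -0.002, -1.0]]
wrist_force: [-0.2, -0.8, -0.2]
finger_gap: 0.24
[568.648 -13.438  87.53 ] [-0.248 -0.828 -0.158] [ 0.026 -0.1    0.044] 0.23959424367406582
```

View pics/w4z.png

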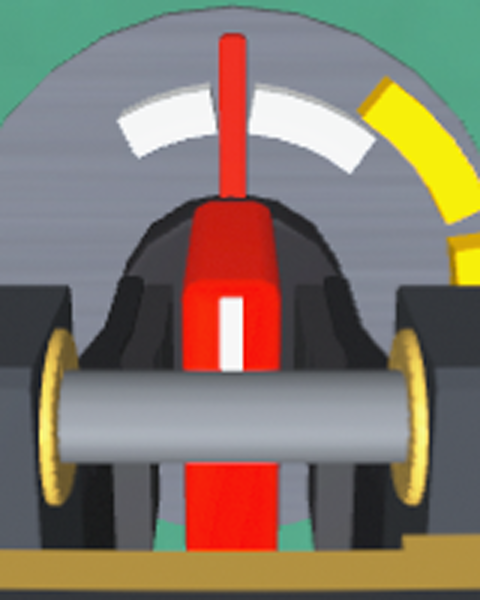

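The pads are centred, with about 28 px clear on the left and 30 px on the right in the zoomed picture, and parallel to the bar. I'll close now.

```bash
python3 -m handwheel '0.1 0 0 0 0 0 0;0.1 0 0 0 0 0 0;0.1 0 0 0 0 0 0;0.1 0 0 0 0 0 0'
python3 - <<'E'
from h import *
s=robot.get_state();print(s['ee_pos'],s['wrist_force'],s['moment'],s['finger_gap'],np.degrees(np.arctan2(s['orientation'][1,1],s['orientation'][0,1])))
E
```

```text
clock: 4.53
ee_pos: [568.6, -13.5, 87.5]
orientation: [[-0.14, 0.99, -0.002], [0.99, 0.14, 0.001], [0.001, -0.002, -1.0]]
wrist_force: [0.5, 1.0, 0.4]
finger_gap: 0.153
[568.57  -13.459  87.542] [0.512 1.006 0.37 ] [-0.035 -0.041  0.034] 0.15293054337090226 8.020634135676426
```

```bash
python3 -m handwheel '0.1 0 0 -2 0 0 0;0.1 0 0 -5 0 0 0;0.1 0 0 -8 0 0 0;0.1 0 0 -11 0 0 0;0.1 0 0 -13 0 0 0;0.1 0 0 -13 0 0 0;0.1 0 0 -13 0 0 0'
python3 - <<'E'
from h import *
s=snap('wrist','w5');print(s['ee_pos'],s['wrist_force'],s['moment'],s['finger_gap'],np.degrees(np.arctan2(s['orientation'][1,1],s['orientation'][0,1])))
snap('side','s5')
a=cv2.imread('pics/side0.png')[170:250,215:315];b=cv2.imread('pics/s5.png')[170:250,215:315];cv2.imwrite('pics/s5z.png',cv2.resize(np.hstack([a,b]),None,fx=4,fy=4,interpolation=cv2.INTER_CUBIC))
E
```

```text
clock: 5.4
ee_pos: [568.5, -13.5, 100.4]
orientation: [[-0.14, 0.99, -0.003], [0.99, 0.14, 0.001], [0.001, -0.002, -1.0]]
wrist_force: [1.4, -1.2, -9.2]
finger_gap: 0.159
[568.505 -13.455 100.378] [ 1.423 -1.234 -9.199] [-0.104 -0.342  0.059] 0.15933484847931825 8.019818952532242
```

View pics/w5.png

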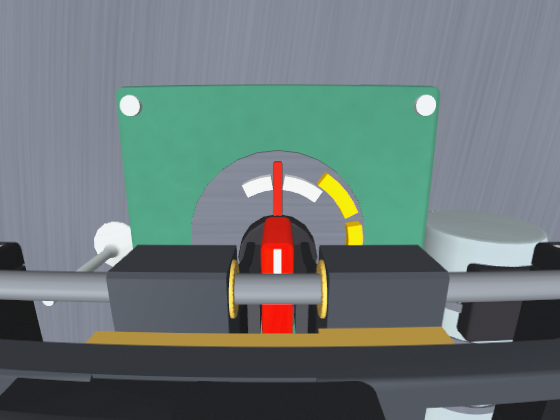

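View pics/s5z.png

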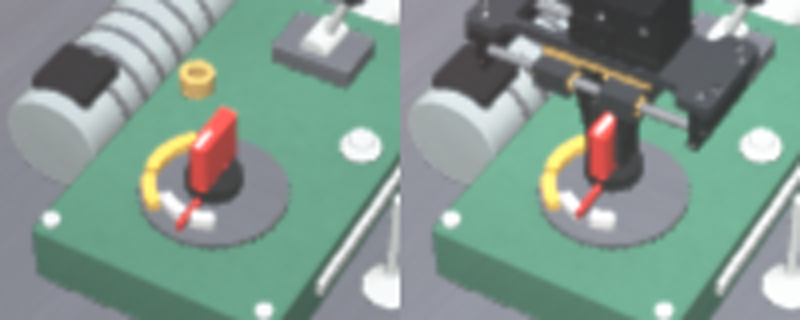

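Force −9.2 N matches a plunger pull of about 13 mm, so the key is clear. I'll turn clockwise while it is lifted.

```bash
python3 -m handwheel '0.1 0 0 0 0 0 0.1;0.1 0 0 0 0 0 0.25;0.1 0 0 0 0 0 0.42;0.1 0 0 0 0 0 0.6;0.1 0 0 0 0 0 0.78;0.1 0 0 0 0 0 0.94;0.1 0 0 0 0 0 1.08;0.1 0 0 0 0 0 1.2'
python3 -m handwheel '0.1 0 0 0 0 0 0.04;0.1 0 0 0 0 0 0.06;0.1 0 0 0 0 0 0.06;0.1 0 0 0 0 0 0.06'
python3 - <<'E'
from h import *
s=snap('wrist','w6');print(s['q'],s['wrist_force'],s['moment'],s['finger_gap'],np.degrees(np.arctan2(s['orientation'][1,1],s['orientation'][0,1])))
a=cv2.imread('pics/w6.png')[120:300,180:380];cv2.imwrite('pics/w6z.png',cv2.resize(a,None,fx=4,fy=4,interpolation=cv2.INTER_CUBIC)[:600])
E
```

```text
clock: 6.5
ee_pos: [569.9, -14.1, 100.8]
orientation: [[0.874, 0.486, 0.0], [0.486, -0.874, -0.001], [0.0, 0.001, -1.0]]
wrist_force: [3.1, -1.4, -8.1]
finger_gap: 0.161
clock: 7.0
ee_pos: [569.9, -14.2, 100.8]
orientation: [[0.9, 0.436, 0.0], [0.436, -0.9, -0.0], [0.0, 0.001, -1.0]]
wrist_force: [3.3, -3.9, -9.3]
finger_gap: 0.158
[-12.64   35.629  96.088  -0.03   48.255  51.526] [ 3.301 -3.895 -9.314] [-0.703 -0.828 -0.005] 0.15826403671571543 -64.14559367010762
```

View pics/w6z.png

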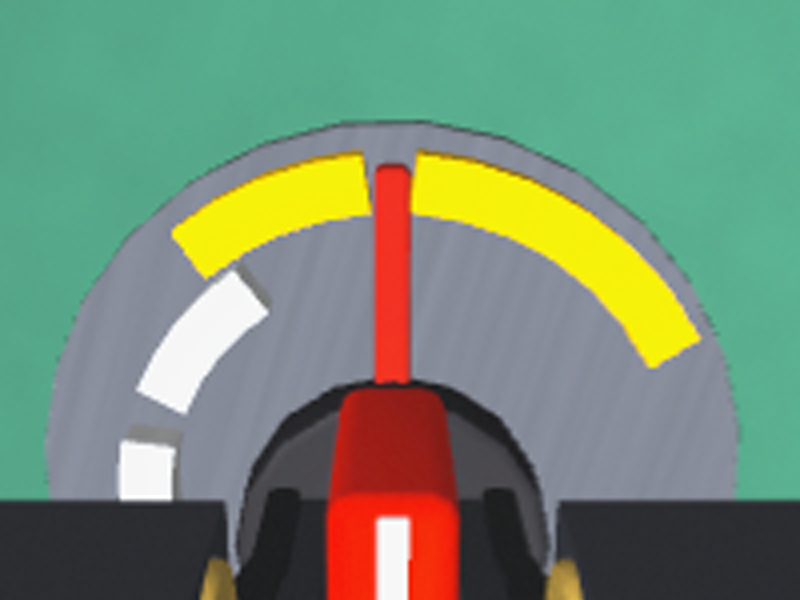

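The pointer (x=392) is centred in the yellow gap (370–412 at its inner edge). I'll lower it in stages while watching the force, and relieve the small side load.

```bash
python3 -m handwheel '0.1 0.2 0.5 1 0 0 -0.003;0.1 0.2 0.9 3 0 0 -0.003;0.1 0.2 0.9 5 0 0 -0.003;0.1 0.2 0.9 7 0 0 -0.003;0.1 0.2 0.9 8.5 0 0 -0.003;0.1 0.2 0.9 8.5 0 0 -0.003'
python3 - <<'E'
from h import *
s=robot.get_state();print(s['ee_pos'],s['wrist_force'],s['moment'],np.degrees(np.arctan2(s['orientation'][1,1],s['orientation'][0,1])))
E
```

```text
clock: 7.8
ee_pos: [569.8, -14.2, 92.2]
orientation: [[0.899, 0.438, -0.001], [0.438, -0.899, 0.001], [-0.001, -0.001, -1.0]]
wrist_force: [3.9, -2.9, -7.4]
finger_gap: 0.16
[569.845 -14.224  92.173] [ 3.861 -2.875 -7.449] [-0.424 -0.992  0.005] -63.99852463587128
```

The force of −7.4 N at about 4.7 mm shows the key has entered the notch rather than resting on the track. I'll continue down.

```bash
python3 -m handwheel '0.1 0 0 1.5 0 0 0;0.1 0 0 3 0 0 0;0.1 0 0 4.5 0 0 0;0.1 0 0 4.5 0 0 0;0.1 0 0 4.5 0 0 0'
python3 - <<'E'
from h import *
s=snap('wrist','w7');print(s['ee_pos'],s['wrist_force'],s['moment'],np.degrees(np.arctan2(s['orientation'][1,1],s['orientation'][0,1])))
a=cv2.imread('pics/w7.png')[120:300,180:380];cv2.imwrite('pics/w7z.png',cv2.resize(a,None,fx=4,fy=4,interpolation=cv2.INTER_CUBIC)[:600])
E
```

```text
clock: 8.43
ee_pos: [569.8, -14.2, 87.8]
orientation: [[0.899, 0.438, -0.001], [0.438, -0.899, 0.001], [-0.0, -0.001, -1.0]]
wrist_force: [4.4, -2.4, -5.5]
finger_gap: 0.163
[569.837 -14.216  87.821] [ 4.405 -2.438 -5.531] [-0.47  -0.957 -0.037] -64.00083618003589
```

View pics/w7z.png

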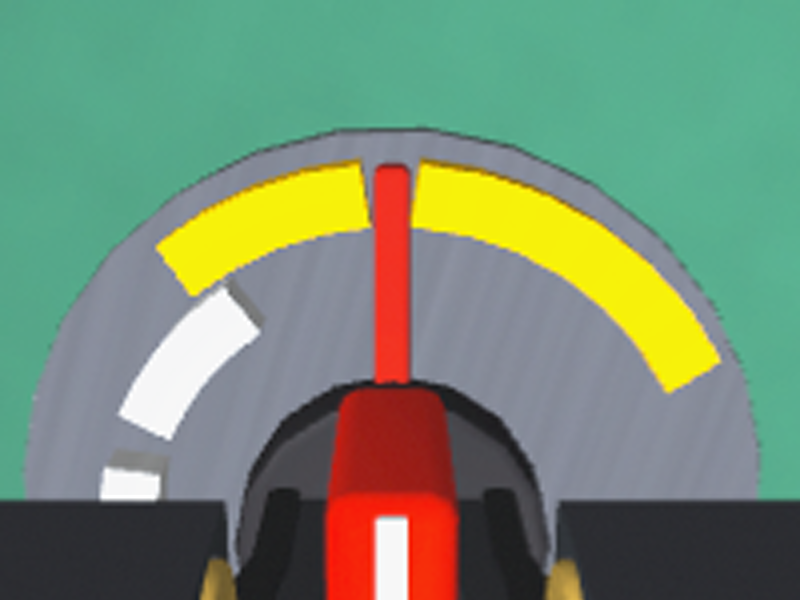

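The key sits level in the gap. I'll release, let the spring seat it, then rise.

```bash
python3 -m handwheel '0.2 0 0 0 0 0 0;0.3 0 0 0 0 0 0;0.4 0 0 0 0 0 0;0.5 0 0 0 0 0 0;0.5 0 0 0 0 0 0;0.5 0 0 -20 0 0 0;0.5 0 0 -50 0 0 0;0.5 0 0 -80 0 0 0'
python3 -m handwheel '0.5 -35 0 0 0 0 0;0.5 -70 0 0 0 0 0;0.5 -70 0 0 0 0 0;0.5 -70 0 0 0 0 0'
python3 - <<'E'
from h import *
s=snap('wrist','w8');print(s['ee_pos'],s['wrist_force'],s['moment'],s['orientation'])
s=snap('side','s8')
a=cv2.imread('pics/s8.png')[150:265,210:345];cv2.imwrite('pics/s8z.png',cv2.resize(a,None,fx=5,fy=5,interpolation=cv2.INTER_CUBIC))
E
```

```text
clock: 9.48
ee_pos: [569.0, -14.1, 168.1]
orientation: [[0.899, 0.438, -0.003], [0.438, -0.899, 0.001], [-0.002, -0.002, -1.0]]
wrist_force: [-0.3, -0.3, -0.2]
finger_gap: 0.499
clock: 9.98
ee_pos: [507.4, -45.1, 167.9]
orientation: [[0.899, 0.438, -0.001], [0.438, -0.899, 0.001], [-0.0, -0.001, -1.0]]
wrist_force: [0.4, -0.9, -0.2]
finger_gap: 0.504
[507.37  -45.094 167.941] [ 0.372 -0.862 -0.194] [-0.03  -0.003  0.018] [[ 0.899  0.438 -0.001]
 [ 0.438 -0.899  0.001]
 [-0.    -0.001 -1.   ]]
```

View pics/w8.png

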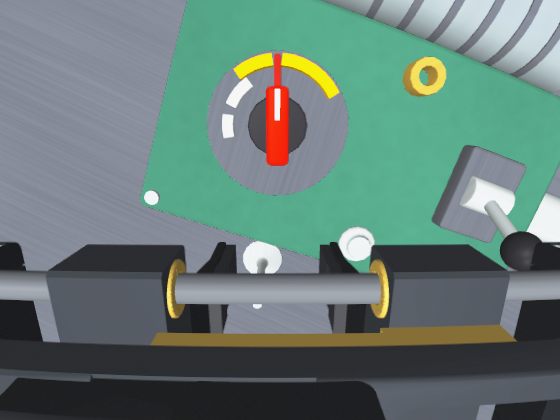

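View pics/s8z.png

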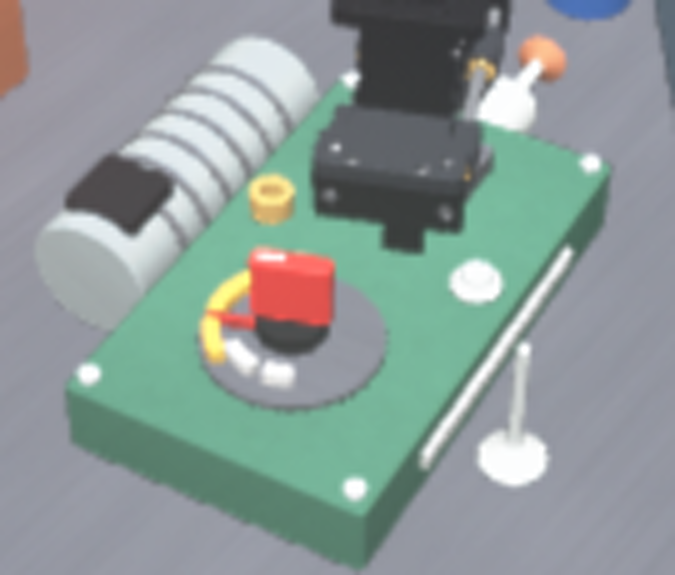

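```bash
python3 - <<'E'
from h import *
a=cv2.imread('pics/w8.png')[45:195,205:355];cv2.imwrite('pics/w8z.png',cv2.resize(a,None,fx=4,fy=4,interpolation=cv2.INTER_CUBIC))
E
```

```text
(no output)
```

View pics/w8z.png

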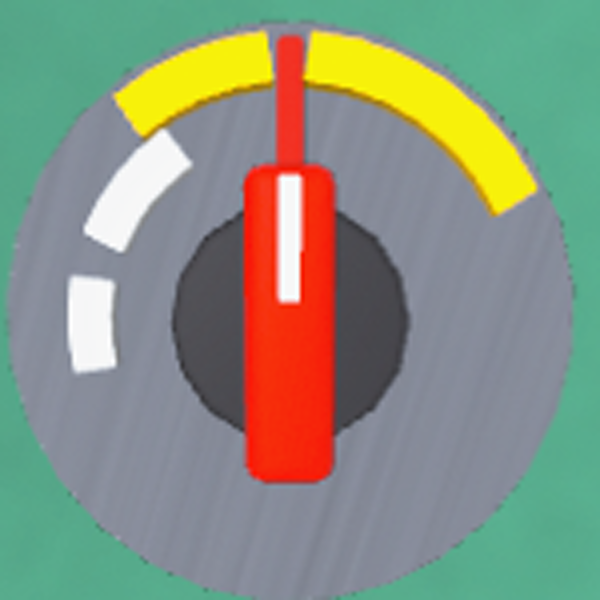

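Bar length in pixels grew by 1.06, which equals the depth ratio for a seated knob (a knob 7 mm up would give 1.10). So the selector is fully down. Next is the lever ball.

```bash
python3 - <<'E'
from h import *
c=np.array([569.5,-14.5]);a=np.radians(8.);R=np.array([[np.cos(a),-np.sin(a)],[np.sin(a),np.cos(a)]])
pv=c+R@[0,-175];print('pivot',pv)
b=pix2z('w8',521,251,136);print('ball w8',b,R.T@(b[:2]-pv))
u,v=235+(500.5)/5-.5,130+329.5/5-.5
b=pix2z('top0',u,v,136);print('ball top',b,R.T@(b[:2]-pv))
for f in ('top0','side0'):
  for L in (0,.1,.2): 
    m=np.r_[pv+R@[65*np.sin(L-.5),0],75+65*np.cos(L-.5)];print(f,L,m,proj(f,m))
print((u,v),(210+467.5/5-.5,150+85.5/5-.5))
s=robot.get_state();print(s['q'])
E
```

```text
pivot [ 593.855 -187.797]
ball w8 [ 570.445 -190.628  136.   ] [-23.576   0.454]
ball top [ 570.126 -191.918  136.   ] [-24.072  -0.778]
top0 0 [ 562.996 -192.134  132.043] [334.621 197.715]
top0 0.1 [ 568.789 -191.32   134.869] [334.398 195.853]
top0 0.2 [ 574.833 -190.47   137.097] [334.144 193.934]
side0 0 [ 562.996 -192.134  132.043] [305.277 168.775]
side0 0.1 [ 568.789 -191.32   134.869] [303.618 167.459]
side0 0.2 [ 574.833 -190.47   137.097] [301.876 166.272]
(334.6, 195.4) (303.0, 166.6)
[-17.641  25.952 101.711   0.017  52.388  46.331]
```

```bash
python3 - <<'E'
from h import *
s=robot.get_state();delta(s['ee_pos'],s['orientation'],[532.5,-196.4,168],Rdown(-82));delta([0,0,0],Rdown(-82),[0,0,-44],Rdown(-82))
E
```

```text
d [-44.15  147.039  -0.31 ] rv [-0.001  0.001  0.314]
d [ 0.  0. 44.] rv [0. 0. 0.]
```

```bash
python3 -m handwheel '0.2 -10 35 -2 0 0 0.08;0 -25 80 -2 0 0 0.18;0 -40 125 -2 0 0 0.28;0 -44 147 0 0 0 0.314;0 -44 147 0 0 0 0.314;0 -44 147 0 0 0 0.314'
python3 - <<'E'
from h import *
s=snap('wrist','w9');print(s['wrist_force']);delta(s['ee_pos'],s['orientation'],[532.5,-196.4,124],Rdown(-82))
E
```

```text
clock: 10.82
ee_pos: [530.8, -194.4, 167.1]
orientation: [[0.99, 0.141, -0.004], [0.141, -0.99, 0.002], [-0.003, -0.003, -1.0]]
wrist_force: [1.0, -0.0, -0.9]
finger_gap: 0.01
[ 1.041 -0.019 -0.916]
d [ 1.596  2.309 43.046] rv [-0.003  0.003  0.002]
```

View pics/w9.png

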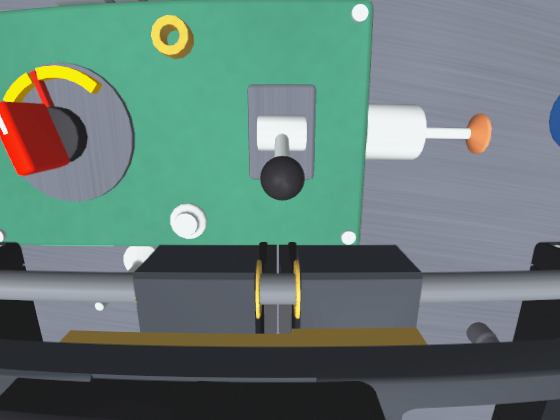

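The closed fingers sit just behind the ball (282,178), near enough in line with it. I'll go down and push in stages.

```bash
python3 -m handwheel '0 0 2 20 0 0 0;0 0 2 43 0 0 0;0 0 2 43 0 0 0;0 0 2 43 0 0 0'
python3 -m handwheel '0 10 0 0 0 0 0;0 20 0 0 0 0 0;0 30 0 0 0 0 0;0 38 0 0 0 0 0;0 46 0 0 0 0 0;0 54 0 0 0 0 0;0 62 0 0 0 0 0;0 62 0 0 0 0 0'
```

```text
clock: 11.38
ee_pos: [531.9, -197.5, 125.2]
orientation: [[0.99, 0.141, -0.002], [0.141, -0.99, 0.0], [-0.002, -0.001, -1.0]]
wrist_force: [-0.1, 1.1, 0.1]
finger_gap: 0.005
clock: 12.38
ee_pos: [593.8, -189.3, 123.8]
orientation: [[0.99, 0.14, -0.001], [0.14, -0.99, 0.001], [-0.001, -0.001, -1.0]]
wrist_force: [-2.0, 1.7, -0.1]
finger_gap: 0.0
```

```bash
python3 -m handwheel '0 3 0 0 0 0 0;0 6 0 0 0 0 0;0 8 0 0 0 0 0;0 8 0 0 0 0 0'; python3 - <<'E'
from h import *
s=snap('wrist','w10')
s=snap('top','t10')
a=cv2.imread('pics/t10.png')[130:250,235:395];cv2.imwrite('pics/t10z.png',cv2.resize(a,None,fx=5,fy=5,interpolation=cv2.INTER_CUBIC))
E
```

```text
clock: 12.88
ee_pos: [600.2, -188.3, 123.7]
orientation: [[0.99, 0.139, -0.004], [0.139, -0.99, 0.001], [-0.004, -0.002, -1.0]]
wrist_force: [-3.8, 0.9, -4.0]
finger_gap: 0.007
```

View pics/w10.png

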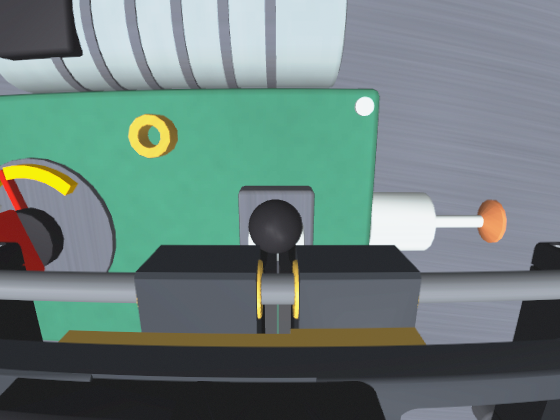

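```bash
python3 - <<'E'
from h import *
b=pix2z('w10',275,227,133);a=np.radians(8.);R=np.array([[np.cos(a),-np.sin(a)],[np.sin(a),np.cos(a)]]);print(b,R.T@(b[:2]-[593.86,-187.8]))
E
python3 -m handwheel '0 2 0 0 0 0 0;0 2 0 0 0 0 0'
python3 -m handwheel '0 2 0 0 0 0 0;0 2 0 0 0 0 0'
python3 -m handwheel '0 2 0 0 0 0 0;0 2 0 0 0 0 0'
```

```text
[ 622.873 -184.042  133.   ] [29.254 -0.317]
clock: 13.22
ee_pos: [602.0, -188.0, 124.0]
orientation: [[0.99, 0.14, -0.004], [0.14, -0.99, 0.001], [-0.004, -0.002, -1.0]]
wrist_force: [-5.9, 0.3, -4.2]
finger_gap: -0.001
clock: 13.48
ee_pos: [602.1, -187.9, 123.9]
orientation: [[0.99, 0.14, -0.008], [0.14, -0.99, 0.001], [-0.008, -0.002, -1.0]]
wrist_force: [-8.2, 0.1, -2.7]
finger_gap: 0.006
clock: 13.72
ee_pos: [602.3, -187.9, 123.9]
orientation: [[0.99, 0.141, -0.012], [0.141, -0.99, 0.001], [-0.012, -0.003, -1.0]]
wrist_force: [-12.6, -2.3, 0.4]
finger_gap: 0.006
```

The TCP stalled at x=602 (machine x about 8.3 mm, against 8.7 predicted) and the force rose to 12.6 N, so the lever is on its end stop. I'll back off, rise and check.

```bash
python3 -m handwheel '0 -10 0 0 0 0 0;0 -30 0 0 0 0 0;0 -45 0 -15 0 0 0;0 -60 0 -50 0 0 0;0 -60 0 -80 0 0 0;0 -60 0 -80 0 0 0;0 -60 0 -80 0 0 0'; python3 - <<'E'
from h import *
s=snap('wrist','w11');snap('top','t11');snap('side','s11')
a=cv2.imread('pics/t11.png')[130:250,235:395];b=cv2.imread('pics/s11.png')[150:270,210:345]
cv2.imwrite('pics/z11.png',cv2.resize(np.hstack([a,b]),None,fx=2.7,fy=2.7,interpolation=cv2.INTER_CUBIC))
E
```

```text
clock: 14.6
ee_pos: [548.0, -196.3, 205.0]
orientation: [[0.99, 0.139, -0.0], [0.139, -0.99, -0.0], [-0.0, 0.0, -1.0]]
wrist_force: [0.1, 0.2, -0.5]
finger_gap: 0.008
```

View pics/w11.png

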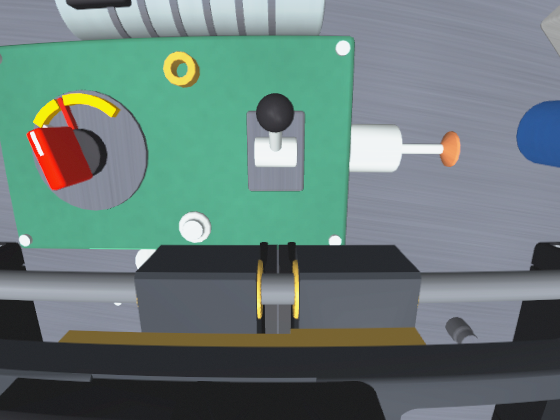

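View pics/z11.png

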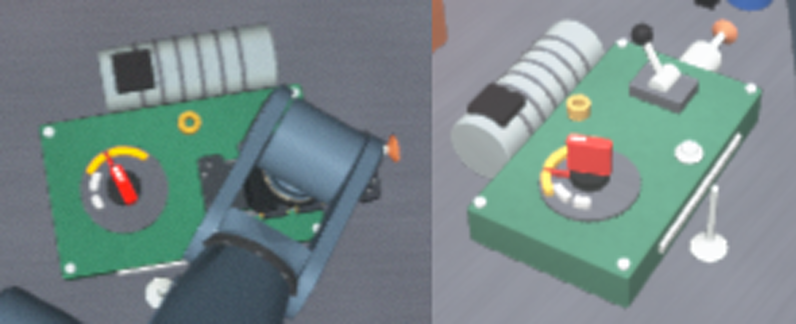

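```bash
python3 - <<'E'
from h import *
a=np.radians(8.);R=np.array([[np.cos(a),-np.sin(a)],[np.sin(a),np.cos(a)]])
b=pix2z('w11',275,112,132);print(b,R.T@(b[:2]-[593.86,-187.8]))
b=R.T@(np.array([624.8,-183.5])-[593.86,-187.8]);print('proj end',proj('w11',[624.8,-183.5,132]),proj('s11',[624.8,-183.5,132]))
robot.job_done()
E
```

```text
[ 625.391 -183.997  132.   ] [31.754 -0.622]
proj end [274.154 112.784] [287.357 162.565]
the job is handed in; nothing more can be done
```

The gear change is done and handed in, at about 15 s of the 64 s allowed.

- **Selector:** I gripped the red knob, pulled it up about 13 mm and turned it clockwise 1.26 rad with the key clear of the ring. I then lowered it into the notch in the yellow stop and let go.
    - The force on the way down showed the key had entered the notch rather than resting on the track.
    - Pictures taken afterwards show the key lying in the gap, with the knob at its fully-down height.
- **Forcing:** I never turned the knob with the key in a notch. The grip left about 5 N of sideways load on the knob during the turn, with very little twist about the vertical.
- **Lever:** Only after that did I push the black ball over with closed fingers, until it stopped moving and the force rose to 12.6 N. Afterwards the ball measured 31.8 mm to the motor side at an assumed height of 132 mm, against 31.2 mm for the end stop.
- **Surroundings:** The collar, retainer and valve look undisturbed in the last pictures. I kept clear of the other loose items but did not measure them again. The arm ended clear of everything, with almost no force at the wrist.

The only disagreements were differences of 1–2 mm between cameras in the knob axis position, within the stated calibration.

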